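# Free the ratchet of a jar-lidding press and push its arm down

## Task

A jar stands in the hand press with its lid only set on. Press the thumb tab of the press's ratchet pawl down until the pawl is fully free of the teeth, then push the press arm all the way down by its handle so that it drives the lid fully home, and leave the arm down and the pawl free. Only press and push: do not pick anything up, do not push the lid with the fingers, and leave the jar in its nest and the other jars and the stack of lids where they are.

Things in the scene. Friction and masses are not known exactly. Their poses are not given: they have to be found in the camera images.
- press: Fixed hand press: steel base plate 360 x 120 x 12 mm, grey side plates, raised arm, toothed quadrant. Origin on the table below the arm's pivot; x points from pivot towards the handle, z up; all parts swing in its x-z plane (y = 0). Base plate from x = -120 to 240 mm. Highest fixed part: side plates, 190 mm high at x = -85 to -55 mm. Jar nest: low white square frame centred at x = 130 mm.
- pivot (a point): The arm's pivot axis (along the press's y), 125 mm above the table, at the press's x = 0.
- handle (a point): Centre of the arm's black handle, a round cross bar 24 mm thick, 70 mm long along the press's y, 240 mm from the pivot. Its top is 12 mm above this point. It swings on an arc about the pivot in the press's x-z plane; fully down it is level with the pivot.
- pressarm (a joint): Arm angle, rad, growing as it goes down: -0.2 highest, 0.62 fully down (level, on its stop). Elevation above level = 0.62 minus this value. With the pawl hooked in, the first tooth stops it at about 0.06. Stiff hinge: it stays where it is left. Pushing at the handle takes about 1 to 4 N, about 8 N for the last 0.05 rad while the lid goes on.
- tab (a point): Centre of the upper face of the pawl's thumb tab, a flat steel plate 44 mm (press x) x 38 mm (press y) x 8 mm at the rear end of the press, about x = -136 mm, 191 mm above the table, 66 mm behind the pawl's pin. Pushed down it goes about 20 mm and the hook at the rocker's front end rises out of the teeth.
- pawl (a joint): Angle of the pawl, rad: 0 hooked into the quadrant's teeth, clear of the teeth from 0.17, 0.30 at its stop, fully free. It turns about a cross pin at press x = -70 mm, 177 mm above the table; a stiff joint that stays where it is put; about 2 to 3 N on the tab moves it.
- lid_top (a point): Centre of the top of the loose-set steel lid (54 mm diameter, 14 mm high) of the jar in the nest. The jar is square amber glass, 60 x 60 mm, standing loose in the nest, 12 mm above the table. The arm's rubber pad comes down on the lid.
- lid (a joint): How far the lid has been pushed onto its jar, m: 0 set on, 0.006 fully home.
- jar: The jar in the nest (60 x 60 x 74 mm without lid), origin at the centre of its underside, z up.
- full_a: A lidded square jar, 60 x 60 x 83 mm, standing on the table beside the press; origin at the centre of its underside. Bystander.
- full_b: Another lidded jar, like full_a. Bystander.
- lid_stack: A stack of spare lids, 54 mm diameter, 56 mm high, on the table just behind the rear end of the press, lower than the tab; origin at the centre of its underside. Bystander.
Things that resemble listed ones, but are neither listed nor needed, are in the scene too. What is shaped like the jar but blue or red is not meant.

How it is judged:
By the outcome, as a careful person would: the job done as asked, in the order asked, and still so for the second after the job is handed in, with the robot touching nothing.
It also fails if it takes over 40 s, if anything falls off the work surface, if the arm or the gripper's body presses on something with over 40 N, if the wrist force passes 120 N, or if a joint passes its speed limit or range.

## Robot

A 6-joint arm with a two-finger parallel gripper is mounted at the origin on the work surface. World frame = base frame: x ahead of the robot, y to its left, z up, the work surface at z = 0. Lengths are in m, angles in rad, forces in N, time in s.
With the tool pointing down it reaches from about 0.35 to 0.975 m from the base axis. Payload 4.9 kg.
Tool frame: the origin (TCP) lies midway between the tips of the shut fingers; the grasp point (between the pads) lies 19 mm behind it; y points along the fingers, z is the direction in which the jaws open and shut, and the axes are right-handed (so a half turn about y gives the same grasp; the last joint's range is limited). The gripper opens to 85 mm and grips with 20 to 120 N. Pads are 22 mm wide; open, the fingers measure 114 mm over their backs; the gripper's body (76 mm by 85 mm) begins 54 mm behind the grasp point. The pads swing forward as they close: fully open they stand 13 mm farther back than shut.
Start: joints at [1.081, 0.053, 1.613, -0, 1.476, -0.119], TCP at [0.226, 0.583, 0.231] pointing down, gripper open.
Joint ranges: [-3.01, 3.01], [-1.01, 2.22], [0.06, 2.58], [-1.02, 4.17], [0.09, 2.62], [-3.14, 3.14]. Speed limits (rad/s): [2.57, 2.57, 3.14, 3.14, 3.14, 3.14].

## Interface

Orientations are given as a unit quaternion [w, x, y, z].
In Python, from plant import * gives the robot as it stands.
- The arm moves only by the shell command python3 -m crank 'ROWS'. ROWS is JSON, a list that holds one entry, the list of rows, each a list of 5 numbers: the gripper command: -1 is shut, 1 is fully open, values between are in proportion, then the shift along the tool's x, y, z in cm, then the turn about the tool's y in degrees. In form: [[[jaw, dx, dy, dz, twist], ...]]. A call has 1 to 8 rows; each row shifts and turns the commanded pose from where the row before left it, along the tool's axes as they then stand; what a row does not reach is not made up. A row lasts 1/8 s, in which the tool goes at most 62.5 mm and 10.7 degrees, less where a joint would pass 70% of its speed; a pose out of reach is approached as far as the arm can. A call with a gripper value outside its range is refused whole. The fingers move at their own pace and stop on an object; the grip force is fixed at half the most. Time passes only in rows, so rows that do not move let the fingers close. It gives the time, the measured TCP pose, the force and the opening at its end, in the units of the state.
- state(): the state, without advancing time (a new reading comes with each control period).
- grab_frame(name): name is "side" or "top"; returns a dict with "frame" (400x640x3 uint8, red, green, blue), "fx", "fy", "cx", "cy" (pixels), "pose" (4x4, takes a point from camera to world coordinates). Camera axes: x right, y up, looking along -z (the intrinsics and any distortion apply to the point x, -y, -z); pixel columns grow to the right and rows downward; lengths in m; the calibration is good to about 2 mm. A picture is of the moment at which its call begins. There is no depth.
- job_done(): hands the job in, once; it reports no verdict.
The state is a dict: "time": time; "joint_pos": joint angles; "joint_vel": joint speeds; "joint_efforts": joint torques, N m; "tool_pos": TCP position; "tool_rot": TCP orientation; "contact_force": force on the tool from outside, world axes, zero at the start; "ft_torque": the same for the moment, N m; "gripper_width": opening from 0.0 (shut) to 1.0 (fully open).
Only numpy, scipy, OpenCV 4.12 (cv2) and the standard library are available. Lean on these libraries where they do the work, as an engineer would, in place of code of your own. Each camera call takes 0.05 s, during which the arm holds its last target.

## Working session

There is one attempt and no reset: what is moved stays moved. The work goes in short steps, Python scripts to look and compute and a shell command to move; the robot and the scene stay as the last step left them, time stands still between calls to the robot, and variables do not carry over. Pictures are saved under pics/ and viewed, and the job is handed in when it is done.

```bash
ls; mkdir -p pics; python3 - <<'E'
from plant import *
import cv2
s=state();print(s)
for n in("side","top"):
    f=grab_frame(n);cv2.imwrite(f"pics/{n}0.png",f["frame"][:,:,::-1])
    print({k:v for k,v in f.items() if k!="frame"})
E
```

```text
pics
{'time': 0.0, 'joint_pos': array([ 1.08098790e+00,  5.33482722e-02,  1.61423289e+00,  3.04626570e-06,
        1.47599523e+00, -1.19017411e-01]), 'joint_vel': array([-1.81225349e-03,  2.42060264e-03,  5.51916041e-04, -1.26689463e-05,
        1.18159176e-04,  3.21225335e-05]), 'joint_efforts': array([ 9.97898096e-04, -3.93667567e+01, -3.70180321e+01, -1.05773267e-04,
        6.84726663e-03, -1.61083699e-05]), 'tool_pos': array([0.22619743, 0.58199315, 0.23010483]), 'tool_rot': array([-0.69432024,  0.69565782, -0.13055601,  0.13013352]), 'contact_force': array([ 0.52143586,  0.28014211, -0.1860792 ]), 'ft_torque': array([ 0.01004795, -0.00700422, -0.0158365 ]), 'gripper_width': 0.9988561063462421}
{'fx': 503.72596404340203, 'fy': 503.72596404340203, 'cx': 326.08011643726144, 'cy': 196.6221011638584, 'pose': array([[ 0.77376752,  0.43864086, -0.45703175,  0.00434292],
       [-0.63337534,  0.54815992, -0.54622009, -0.6348472 ],
       [ 0.01093204,  0.71212   ,  0.70197265,  0.98799769],
       [ 0.        ,  0.        ,  0.        ,  1.        ]])}
{'fx': 414.72576351326654, 'fy': 414.72576351326654, 'cx': 316.9241223314956, 'cy': 197.12159056857678, 'pose': array([[ 0.01175088,  0.99512693, -0.09789949,  0.45385965],
       [-0.99988699,  0.01261206,  0.00818238,  0.00807876],
       [ 0.00937722,  0.09779227,  0.99516267,  1.09825451],
       [ 0.        ,  0.        ,  0.        ,  1.        ]])}
```

View pics/side0.png

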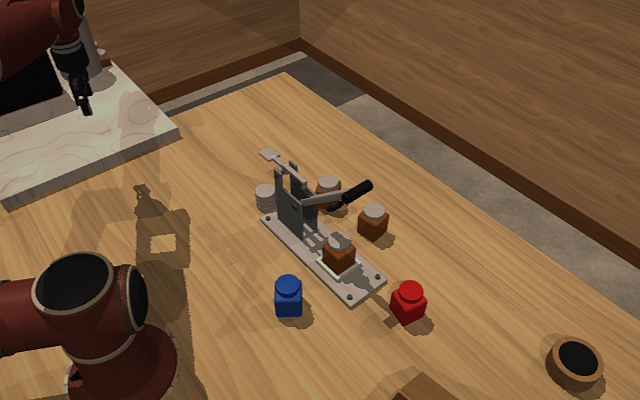

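View pics/top0.png

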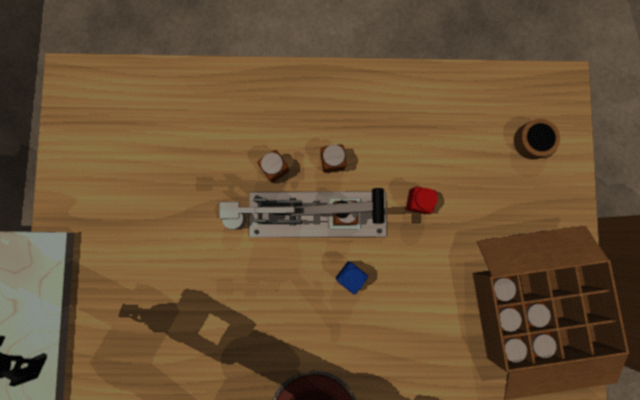

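The side picture shows the press centre near (320,220), with the tab at (270,154) and the handle at (350,194). In the top view the tab is at about (231,213) and the handle at (378,206). The press x axis points roughly along world -y. I'll zoom in next.

```bash
python3 - <<'E'
import cv2
a=cv2.imread("pics/side0.png")[130:310,240:440];b=cv2.imread("pics/top0.png")[130:250,200:400]
cv2.imwrite("pics/sz.png",cv2.resize(cv2.convertScaleAbs(a,alpha=1.4),None,fx=4,fy=3.33,interpolation=2)[:600])
cv2.imwrite("pics/tz.png",cv2.resize(cv2.convertScaleAbs(b,alpha=1.6),None,fx=4,fy=4,interpolation=2))
E
```

```text
(no output)
```

View pics/sz.png

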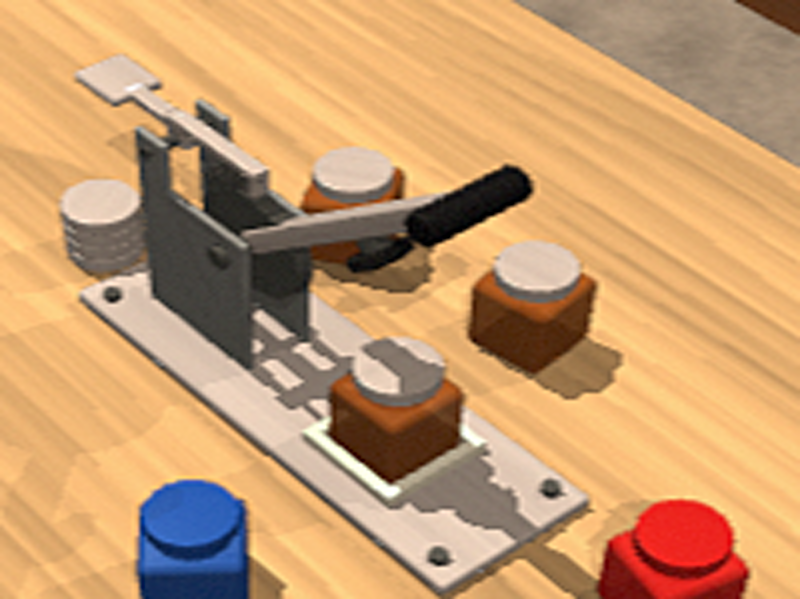

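View pics/tz.png

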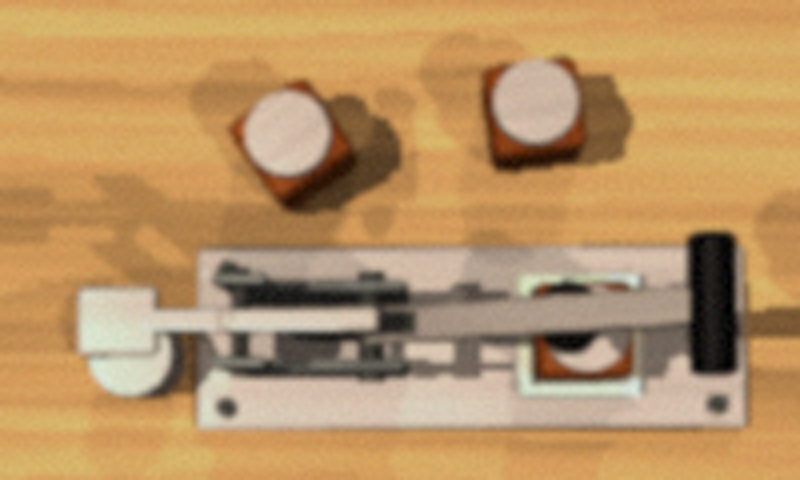

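```bash
cat > h.py <<'E'
import numpy as np
from plant import *
from scipy.optimize import least_squares
C={}
for n in("side","top"):
    f=grab_frame(n);C[n]=(f["fx"],f["fy"],f["cx"],f["cy"],np.array(f["pose"]))
def proj(n,P):
    fx,fy,cx,cy,T=C[n];p=(np.atleast_2d(P)-T[:3,3])@T[:3,:3]
    return np.c_[cx+fx*p[:,0]/-p[:,2],cy-fy*p[:,1]/-p[:,2]]
def ray(n,uv):
    fx,fy,cx,cy,T=C[n];return T[:3,3],T[:3,:3]@np.array([(uv[0]-cx)/fx,-(uv[1]-cy)/fy,-1])
def onz(n,uv,z):
    o,d=ray(n,uv);return o+d*(z-o[2])/d[2]
def tri(a,b):
    return least_squares(lambda P:np.r_[proj("side",P)[0]-a,proj("top",P)[0]-b],[.4,0,.15])
E
python3 - <<'E'
from h import *
t=lambda x,y:np.array([x/4+200,y/4+130]);s=lambda x,y:np.array([x/4+240,y/3.33+130])
np.set_printoptions(precision=4,suppress=True)
pc=np.array([[-.12,.06],[.24,.06],[.24,-.06],[-.12,-.06]])
obs=[("top",0,t(198,248)),("top",1,t(746,247)),("top",2,t(747,428)),("top",3,t(197,430)),("side",3,s(80,297)),("side",1,s(590,503)),("side",2,s(442,592))]
def W(q,p):
    c,n=np.cos(q[2]),np.sin(q[2]);return np.array([q[0]+c*p[0]-n*p[1],q[1]+n*p[0]+c*p[1],p[2]])
def res(q,o=obs): return np.concatenate([proj(n,W(q,[*pc[i],.012]))[0]-uv for n,i,uv in o])
for o in(obs,obs[:4],obs[4:]):
    r=least_squares(res,[.4,0,-1.57],kwargs=dict(o=o));print(r.x,r.fun)
r=least_squares(res,[.4,0,-1.57]);q=r.x
print("tab pred",W(q,[-.136,0,.191]),"tri",(k:=tri(s(119,80),t(118,320))).x,k.fun)
print("handle tri",(k:=tri(s(470,206),t(712,303))).x,k.fun)
for e in(.56,.62,.7,.82):print(e,W(q,[.24*np.cos(e),0,.125+.24*np.sin(e)]))
for nm,uv,z in(("a",t(288,133),.083),("b",t(535,102),.083),("jar",t(590,335),.1),("stack",t(131,355),.056)):print(nm,onz("top",uv,z))
print(state()["time"])
E
```

```text
[ 0.5135  0.0545 -1.5582] [ 0.5564  0.0133  0.1569  0.284   0.7033  0.7178  0.1203  0.3403 -0.6649
 -1.5914  0.6706 -1.0861 -0.0026 -0.042 ]
[ 0.5143  0.0555 -1.5561] [ 0.132  -0.1873 -0.2763 -0.1914  0.3585  0.2323 -0.2148  0.1356]
[ 0.5121  0.0528 -1.5591] [-0.7193 -1.011   0.7057 -0.2583 -0.0546  0.8358]
tab pred [0.5118 0.1905 0.191 ] tri [0.5127 0.1925 0.1861] [ 0.0087 -0.0001 -0.0045  0.0063]
handle tri [ 0.5181 -0.1187  0.2876] [ 0.0115 -0.0016 -0.0068  0.0091]
0.56 [ 0.5161 -0.1488  0.2525]
0.62 [ 0.516  -0.1408  0.2644]
0.7 [ 0.5158 -0.1291  0.2796]
0.82 [ 0.5156 -0.1092  0.3005]
a [0.6366 0.112  0.083 ]
b [ 0.6582 -0.0409  0.083 ]
jar [ 0.5127 -0.0743  0.1   ]
stack [0.4992 0.2099 0.056 ]
0.2
```

```bash
cat >> h.py <<'E'
from scipy.spatial.transform import Rotation as Ro
np.set_printoptions(precision=4,suppress=True)
def togo(P):
    s=state();w,x,y,z=s["tool_rot"];R=Ro.from_quat([x,y,z,w]).as_matrix()
    print("t",s["time"],"tcp",s["tool_pos"],"F",s["contact_force"],"\n",R,"\n cm in tool:",R.T@(np.array(P)-s["tool_pos"])*100)
E
python3 -c "
from h import *
togo([.5125,.192,.23])"
```

```text
t 0.3 tcp [0.2264 0.5823 0.2309] F [ 0.2254 -0.1172 -0.5753] 
 [[ 0.932  -0.0003  0.3623]
 [-0.3623 -0.0006  0.932 ]
 [-0.0001 -1.     -0.0007]] 
 cm in tool: [ 40.8133   0.1019 -26.0128]
```

```bash
python3 -m crank '[[[-1,0,-1,0,-10],[-1,0,-1,0,-11],[-1,3.5,0,-4.5,0],[-1,3.5,0,-4.5,0],[-1,3.5,0,-4.5,0],[-1,3.5,0,-4.5,0],[-1,3.5,0,-4.5,0],[-1,3.5,0,-4.5,0]]]'; python3 -c "
from h import *
togo([.5125,.195,.23])"
```

```text
time: 1.3
tool_pos: [0.4349, 0.3091, 0.2515]
tool_rot: [0.707, -0.707, 0.003, -0.003]
contact_force: [-0.1, 0.7, 0.2]
gripper_width: 0.005
t 1.4 tcp [0.4367 0.307  0.2514] F [-0.2821  0.5393  0.1454] 
 [[ 0.9999  0.0011  0.0153]
 [-0.0153 -0.0013  0.9999]
 [ 0.0011 -1.     -0.0012]] 
 cm in tool: [  7.7514   2.1606 -11.0774]
```

```bash
python3 -m crank '[[[-1,2.6,0,-3.7,0],[-1,2.6,0,-3.7,0],[-1,2.5,0,-3.7,0],[-1,0,1,0,0],[-1,0,1,0,0],[-1,0,0,0,0]]]'; python3 -c "
from h import *
import cv2
togo([.5125,.195,.19])
for n in('side','top'):
    cv2.imwrite('pics/%s1.png'%n,grab_frame(n)['frame'][:,:,::-1])
a=cv2.imread('pics/side1.png')[60:240,200:400];b=cv2.imread('pics/top1.png')[130:280,180:380]
cv2.imwrite('pics/m1.png',np.vstack([cv2.resize(a,None,fx=2.5,fy=1.8)[:300],cv2.resize(b,(500,300))]))
cv2.imwrite('pics/m1.png',np.hstack([cv2.resize(a,(400,360)),cv2.resize(b,(400,360))]))
"
```

```text
time: 2.15
tool_pos: [0.5087, 0.1999, 0.2295]
tool_rot: [-0.707, 0.707, -0.004, 0.001]
contact_force: [0.3, 0.3, 0.0]
gripper_width: -0.001
t 2.25 tcp [0.5095 0.2    0.231 ] F [0.6519 0.1442 0.5148] 
 [[ 1.     -0.0006  0.0072]
 [-0.0072  0.      1.    ]
 [-0.0006 -1.      0.    ]] 
 cm in tool: [ 0.3095  4.1025 -0.495 ]
```

View pics/m1.png

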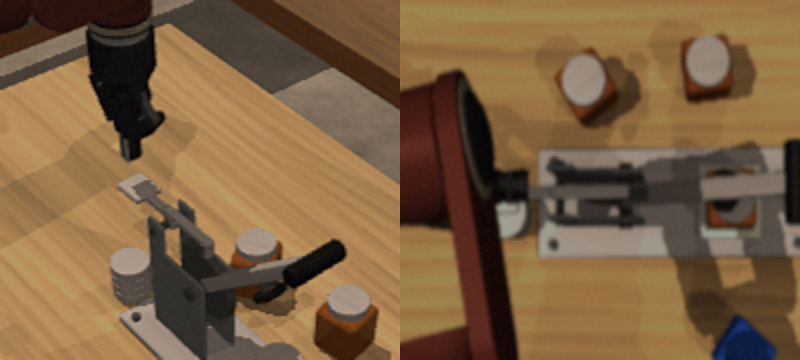

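The gripper, now shut, hangs right above the tab (fingertips at about (130,158) in the left crop, tab at (140,188)). Nothing else is near it. I'll shift slightly and then press down in steps.

```bash
python3 -m crank '[[[-1,0.3,1.2,-0.4,0],[-1,0,1.2,0,0],[-1,0,0.8,0,0],[-1,0,0.6,0,0],[-1,0,0,0,0]]]'; python3 -m crank '[[[-1,0,0.4,0,0],[-1,0,0,0,0]]]';python3 -m crank '[[[-1,0,0.4,0,0],[-1,0,0,0,0]]]'
```

```text
time: 2.98
tool_pos: [0.5127, 0.1949, 0.1925]
tool_rot: [-0.707, 0.707, -0.004, 0.003]
contact_force: [0.5, 0.1, -0.0]
gripper_width: -0.001
time: 3.22
tool_pos: [0.5133, 0.1951, 0.1897]
tool_rot: [0.707, -0.707, 0.003, -0.003]
contact_force: [-0.3, 0.2, 0.5]
gripper_width: 0.001
time: 3.48
tool_pos: [0.5132, 0.1952, 0.1854]
tool_rot: [0.707, -0.707, 0.003, -0.003]
contact_force: [0.9, 1.6, 0.8]
gripper_width: 0.002
```

```bash
python3 -m crank '[[[-1,0,0.4,0,0],[-1,0,0.4,0,0],[-1,0,0,0,0]]]'; python3 -m crank '[[[-1,0,0.3,0,0],[-1,0,0,0,0]]]';python3 -m crank '[[[-1,0,0.2,0,0],[-1,0,0,0,0]]]'
```

```text
time: 3.85
tool_pos: [0.5129, 0.1948, 0.1767]
tool_rot: [-0.707, 0.707, -0.003, 0.003]
contact_force: [0.1, 1.0, 1.2]
gripper_width: 0.003
time: 4.1
tool_pos: [0.5129, 0.1947, 0.1738]
tool_rot: [-0.707, 0.707, -0.003, 0.003]
contact_force: [0.1, 1.1, 0.5]
gripper_width: -0.001
time: 4.35
tool_pos: [0.5131, 0.1947, 0.1725]
tool_rot: [-0.707, 0.707, -0.003, 0.003]
contact_force: [-1.1, -0.4, 2.5]
gripper_width: 0.0
```

```bash
for i in 1; do python3 -m crank '[[[-1,0,0.2,0,0],[-1,0,0,0,0]]]';done; python3 -m crank '[[[-1,0,0.2,0,0],[-1,0,0,0,0]]]'; python3 -c "
from h import *
import cv2
a=grab_frame('side')['frame'][90:270,220:400,::-1]
cv2.imwrite('pics/m2.png',cv2.resize(a,(600,600),interpolation=2))"
```

```text
time: 4.6
tool_pos: [0.5132, 0.1947, 0.1721]
tool_rot: [-0.707, 0.707, -0.003, 0.003]
contact_force: [-5.0, -2.7, 9.5]
gripper_width: 0.0
time: 4.85
tool_pos: [0.5134, 0.1947, 0.1718]
tool_rot: [-0.707, 0.707, -0.003, 0.003]
contact_force: [-8.2, -2.0, 16.9]
gripper_width: 0.002
```

View pics/m2.png

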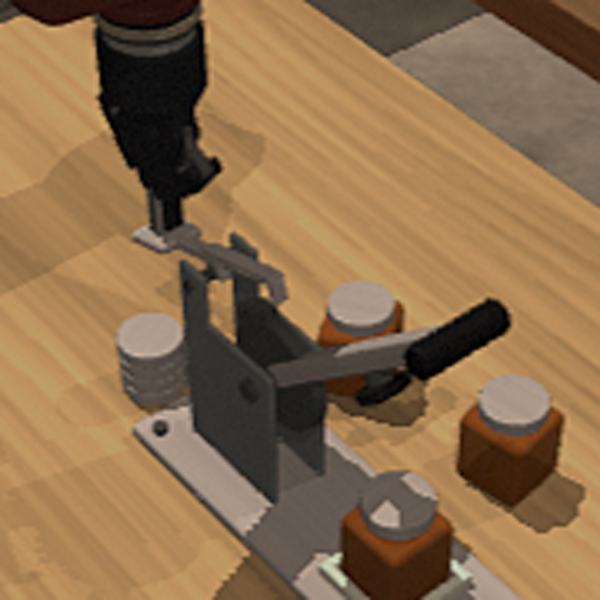

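The tab is down hard on its stop (17 N at z 0.172). In the picture the hook, near (283,290), is raised clear. Next I lift off and move above the handle.

```bash
python3 -m crank '[[[-1,0,-2,0,0],[-1,0,-5,0,0],[-1,0,-5.5,0,0],[-1,0,-5.5,0,0],[-1,0,0,-4,0],[-1,0,0,-5,0],[-1,0,0,-5,0],[-1,0,0,-5,0]]]'; python3 -m crank '[[[-1,0.4,0,-5,0],[-1,0.2,0,-4,0],[-1,0,0,-3,0],[-1,0,0,0,0],[-1,0,0,0,0]]]';python3 -c "
from h import *
import cv2
togo([.517,-.120,.3])
a=grab_frame('side')['frame'][90:270,220:400,::-1]
b=grab_frame('top')['frame'][130:280,180:430,::-1]
cv2.imwrite('pics/m3.png',np.hstack([cv2.resize(a,(400,400)),cv2.resize(b,(400,400))]))"
```

```text
time: 6.0
tool_pos: [0.5112, 0.0035, 0.3483]
tool_rot: [-0.707, 0.707, -0.003, 0.003]
contact_force: [-0.1, -0.4, 0.5]
gripper_width: 0.002
time: 6.62
tool_pos: [0.5164, -0.1146, 0.3482]
tool_rot: [0.707, -0.707, 0.003, -0.003]
contact_force: [0.5, 1.0, 0.5]
gripper_width: -0.003
t 6.725 tcp [ 0.5164 -0.1141  0.3484] F [-0.6527 -0.3662 -0.5343] 
 [[ 1.      0.0002  0.0075]
 [-0.0075  0.0002  1.    ]
 [ 0.0002 -1.      0.0002]] 
 cm in tool: [ 0.0609  4.8365 -0.5895]
```

View pics/m3.png

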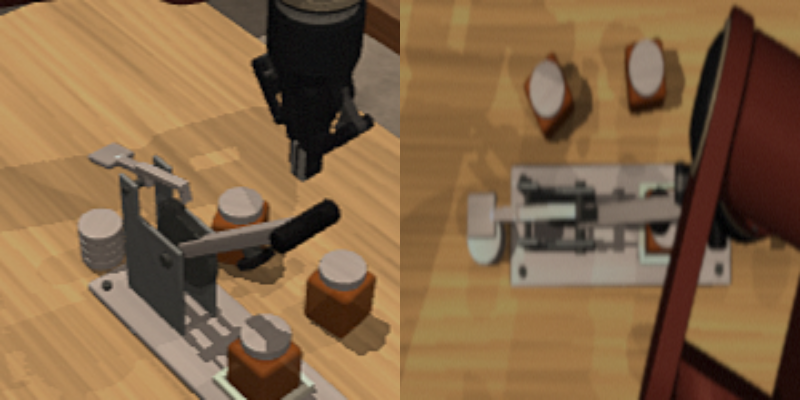

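```bash
python3 -m crank '[[[-1,0,2,-0.7,0],[-1,0,2,0,0],[-1,0,0.6,-0.2,0],[-1,0,0,0,0]]]'; python3 -m crank '[[[-1,0,0.9,-0.7,0],[-1,0,0.9,-0.7,0],[-1,0,1,-0.7,0],[-1,0,0,0,0]]]';python3 -c "
from h import *
import cv2
togo([.517,-.150,.2624])
a=grab_frame('side')['frame'][90:270,220:400,::-1]
cv2.imwrite('pics/m4.png',cv2.resize(a,(600,600)))"
```

```text
time: 7.32
tool_pos: [0.5159, -0.124, 0.3011]
tool_rot: [0.707, -0.707, 0.004, -0.003]
contact_force: [-0.7, -0.2, -0.1]
gripper_width: 0.003
time: 7.82
tool_pos: [0.5165, -0.147, 0.2745]
tool_rot: [-0.706, 0.708, -0.003, 0.004]
contact_force: [1.2, -2.8, 4.0]
gripper_width: -0.0
t 7.925 tcp [ 0.5163 -0.1461  0.2746] F [ 0.2852 -1.8568  3.3109] 
 [[ 1.      0.0008  0.0098]
 [-0.0098 -0.0013  1.    ]
 [ 0.0008 -1.     -0.0013]] 
 cm in tool: [ 0.0756  1.2168 -0.3843]
```

View pics/m4.png

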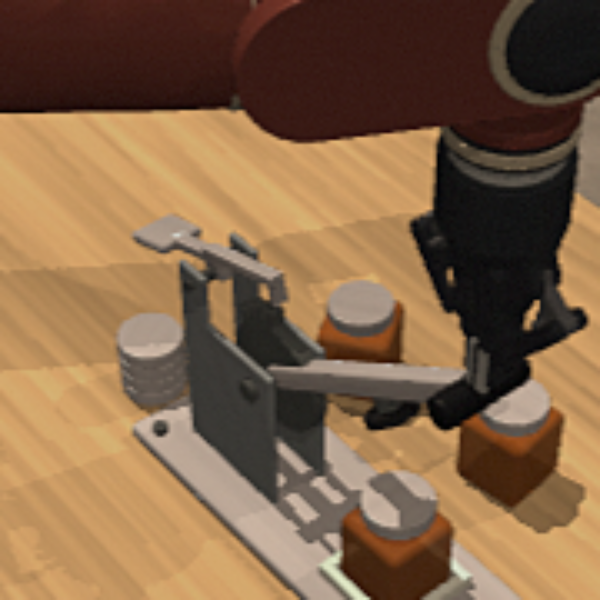

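```bash
python3 -m crank '[[[-1,0,1.1,-0.5,0],[-1,0,1.1,-0.5,0],[-1,0,1.1,-0.5,0],[-1,0,1.1,-0.5,0],[-1,0,1.1,-0.5,0],[-1,0,0,0,0]]]'; python3 -c "
from h import *
togo([.517,-.178,.196])"
```

```text
time: 8.72
tool_pos: [0.5147, -0.1692, 0.2169]
tool_rot: [0.708, -0.706, 0.005, -0.002]
contact_force: [-0.2, 0.3, -0.4]
gripper_width: 0.001
t 8.825 tcp [ 0.5151 -0.1691  0.2179] F [-0.1652 -0.0068 -0.7319] 
 [[ 1.     -0.0028  0.0085]
 [-0.0085  0.0026  1.    ]
 [-0.0028 -1.      0.0026]] 
 cm in tool: [ 0.2054  2.183  -0.8968]
```

```bash
python3 -c "
from h import *
import cv2
a=grab_frame('side')['frame'][90:290,240:440,::-1]
cv2.imwrite('pics/m5.png',cv2.resize(a,(600,600)))"
```

```text
(no output)
```

View pics/m5.png

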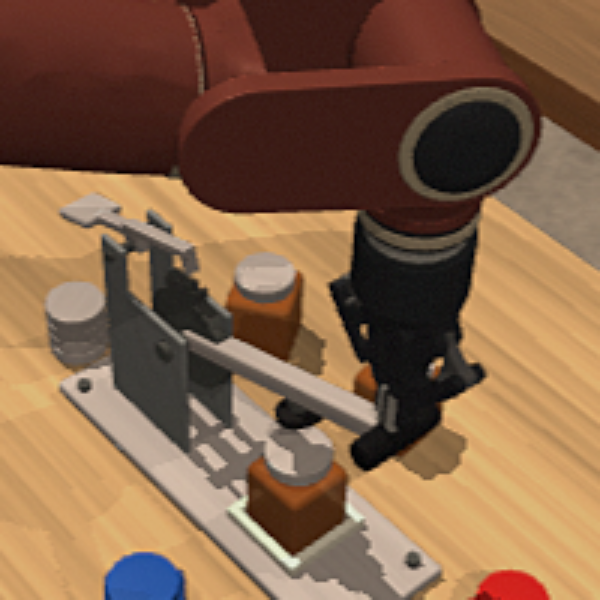

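The arm is past the first tooth and the fingertips are still on the handle (about (385,420)). I'll continue along the arc.

```bash
python3 -m crank '[[[-1,0.1,0.8,-0.4,0],[-1,0,0.8,-0.3,0],[-1,0,0.8,-0.3,0],[-1,0,0.8,-0.2,0],[-1,0,0.8,-0.2,0],[-1,0,0.8,-0.1,0],[-1,0,0,0,0]]]'; python3 -c "
from h import *
togo([.517,-.1855,.137])"
```

```text
time: 9.85
tool_pos: [0.5159, -0.1849, 0.17]
tool_rot: [0.707, -0.707, 0.004, -0.002]
contact_force: [0.0, -0.5, 0.0]
gripper_width: -0.003
t 9.95 tcp [ 0.5162 -0.1848  0.1706] F [-0.4882  0.3245 -0.1107] 
 [[ 1.     -0.0017  0.0088]
 [-0.0088  0.0009  1.    ]
 [-0.0017 -1.      0.0009]] 
 cm in tool: [ 0.0904  3.3593 -0.0748]
```

```bash
python3 -m crank '[[[-1,0,0.6,0,0],[-1,0,0.6,0,0],[-1,0,0.6,0,0],[-1,0,0,0,0]]]'; python3 -m crank '[[[-1,0,0.4,0,0],[-1,0,0.3,0,0],[-1,0,0,0,0]]]';python3 -m crank '[[[-1,0,0.3,0,0],[-1,0,0.3,0,0],[-1,0,0,0,0]]]'; python3 -c "
from h import *
import cv2
a=grab_frame('side')['frame'][90:290,240:440,::-1]
cv2.imwrite('pics/m6.png',cv2.resize(a,(600,600)))"
```

```text
time: 10.45
tool_pos: [0.5163, -0.1846, 0.1523]
tool_rot: [0.708, -0.707, 0.004, -0.003]
contact_force: [0.4, 0.5, -0.3]
gripper_width: -0.003
time: 10.82
tool_pos: [0.5166, -0.1851, 0.1465]
tool_rot: [-0.707, 0.707, -0.003, 0.003]
contact_force: [-3.1, -1.0, 2.9]
gripper_width: 0.003
time: 11.2
tool_pos: [0.5166, -0.1855, 0.1407]
tool_rot: [-0.707, 0.707, -0.003, 0.003]
contact_force: [-2.9, -2.2, 5.4]
gripper_width: -0.0
```

View pics/m6.png

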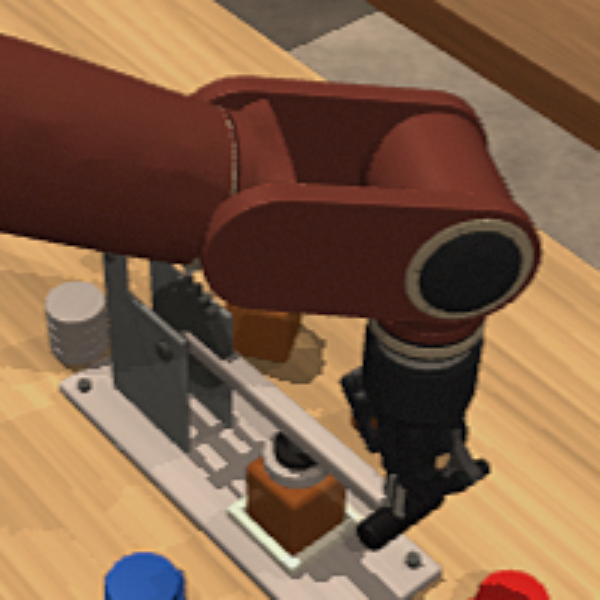

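The pad is on the lid (about (295,450)) and the force is rising. I'll keep pushing to the stop.

```bash
python3 -m crank '[[[-1,0,0.2,0,0],[-1,0,0.2,0,0],[-1,0,0,0,0]]]';python3 -m crank '[[[-1,0,0.2,0,0],[-1,0,0.1,0,0],[-1,0,0,0,0]]]'
```

```text
time: 11.72
tool_pos: [0.5167, -0.1857, 0.1374]
tool_rot: [-0.707, 0.708, -0.003, 0.003]
contact_force: [-4.3, -2.6, 8.3]
gripper_width: -0.0
time: 12.1
tool_pos: [0.5168, -0.1858, 0.137]
tool_rot: [-0.707, 0.708, -0.003, 0.003]
contact_force: [-10.4, 0.9, 19.9]
gripper_width: -0.005
```

```bash
python3 -m crank '[[[-1,0,0.2,0,0],[-1,0,0,0,0]]]'
```

```text
time: 12.35
tool_pos: [0.5169, -0.1858, 0.1367]
tool_rot: [-0.707, 0.708, -0.003, 0.003]
contact_force: [-15.1, 2.7, 27.6]
gripper_width: -0.001
```

The handle top is at z 0.137, which is level, and it's against a hard stop. Now I back off and check.

```bash
python3 -m crank '[[[-1,0,-1,0,0],[-1,0,-3,0,0],[-1,0,-5,0,0],[-1,0,-5,0,0],[-1,0,-5,-4,0],[-1,0,0,-5,0],[-1,0,0,-5,0],[-1,0,0,-5,0]]]'; python3 -m crank '[[[-1,0,0,-5,0],[-1,0,0,0,0],[-1,0,0,0,0]]]'; python3 -c "
from h import *
import cv2
a=grab_frame('side')['frame'][130:310,230:430,::-1]
b=grab_frame('top')['frame'][130:250,200:400,::-1]
cv2.imwrite('pics/m7.png',cv2.resize(a,(660,594),interpolation=2))
cv2.imwrite('pics/m8.png',cv2.resize(b,(800,480),interpolation=2))"
```

```text
time: 13.35
tool_pos: [0.5154, -0.3751, 0.319]
tool_rot: [0.708, -0.707, 0.003, -0.003]
contact_force: [1.1, 0.6, 0.3]
gripper_width: 0.002
time: 13.72
tool_pos: [0.5149, -0.4234, 0.3189]
tool_rot: [0.708, -0.706, 0.003, -0.003]
contact_force: [0.4, 0.5, -0.6]
gripper_width: -0.004
```

View pics/m7.png

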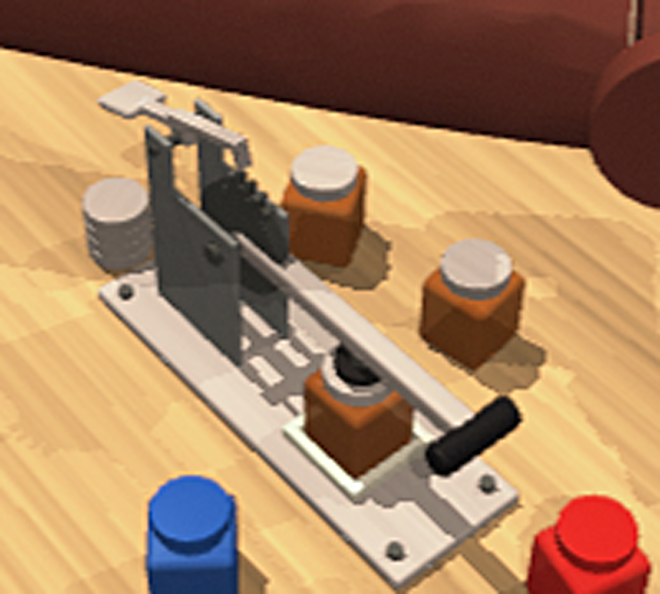

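View pics/m8.png

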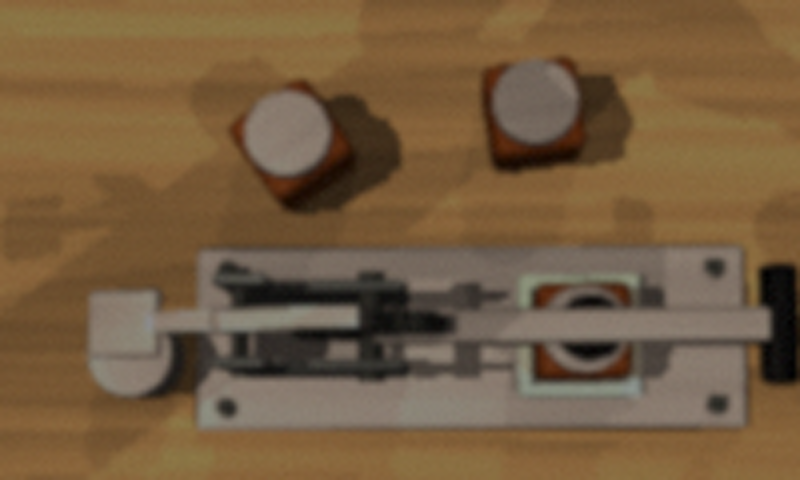

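The arm is down, the pad sits on the lid, the hook is up, and the jars and lid stack have not moved. The handle centre is at (474,435) in the side crop and (778,323) in the top crop, so I'll triangulate it.

```bash
python3 -c "
from h import *
k=tri(np.array([474/3.3+230,435/3.3+130]),np.array([778/4+200,323/4+130]));print(k.x,k.fun)
k=tri(np.array([133/3.3+230,98/3.3+130]),np.array([123/4+200,323/4+130]));print('tab',k.x,k.fun)"
```

```text
[ 0.5195 -0.1828  0.125 ] [ 0.0776 -0.0116 -0.051   0.0685]
tab [0.5126 0.1932 0.1673] [-0.2176  0.0018  0.1127 -0.1582]
```

The handle is at z 0.125, level with the pivot, and the tab has dropped about 19–20 mm, so I'm handing in.

```bash
python3 -c "
from plant import *
print(job_done())"
```

```text
the job is handed in; nothing more can be done
None
```

I pressed the tab down to its stop with shut fingers, then pushed the handle along its arc until the arm hit its stop, backed off clear, and handed in at about 14 s of the 40 s. `job_done()` gives no verdict.

- **Pawl:** the tab reached its stop at 17 N. It stayed about 19 mm lower after release, against roughly 20 mm of full travel, and the hook is visibly above the teeth.
- **Arm:** the last push was 28 N against the stop. After release the handle centre triangulates to z = 0.125 m, which is level with the pivot.
- **Lid:** the push rose from about 3 N to 8 N as the lid went on, and the pad is resting on it. I did not measure the lid's travel directly, so fully home is inferred from the arm being on its stop.
- **Surroundings:** the jar is in its nest. The other jars and the lid stack look unmoved in both cameras.
- **Disagreements:** I saw none beyond the few millimetres of camera error. Midway down the arc the wrist force read about 0 N, and a picture then showed the fingertips still on the handle.

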